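# Latch the larger food carrier

### The job

The larger of the two food carriers is packed and its lid is on: hook its draw latch's wire loop over the keeper on the lid, then press the latch lever down past centre until it lies fully flat and stays there, and let go. The smaller carrier is still waiting for food, so leave its latch open as it is.

Things in the scene. Friction and masses are not known exactly. Their poses are not given: they have to be found in the camera images.
- big_carrier: Larger carrier: fixed grey box 270 (x) x 200 (y) mm with a black lid. Origin: centre of its underside on the table; x runs from the latch lever to the lid (away from the robot, but for its yaw), y left, z up. Front deck 100 mm, lid top 106 mm above the table. One steel draw latch on top, on the centre line y = 0. A loose sauce pot stands at the lid's rear, x about +88 mm.
- big_hinge (a point): Middle of the larger carrier's lever hinge pin, which runs along the carrier's y; in the carrier's frame at x = -80, z = 114 mm. The loop's pivot lies on the lever 24 mm from the pin: at hinge + 24 mm * (-cos(q - 0.21), 0, sin(q - 0.21)) in the carrier's frame, for lever value q.
- big_lever (a joint): Lever, a steel plate 24 mm wide, 4 thick, 60 long from the pin. 0: flat, pointing to the carrier's -x (closed stop); pi/2: upright; more: leaning to the keeper (max 2.4). Starts raised, 1.85 to 2.2; stays where left (friction 0.05 N m). With the loop hooked, it meets a spring from about 0.7 rad, a few N at the handle, passes centre at 0.2 and then holds itself flat.
- big_loop (a joint): Swing of the wire loop about its pivot on the lever (rad). The loop's elevation above the carrier's +x direction = this value minus joint big_lever. About 0 when hooked and closed; 4.36 at the stop against which it leans at the start, back over the robot's side. It turns freely and falls by its weight.
- big_bar (a point): Middle of the cross bar at the loop's free end, 78.5 mm from the loop's pivot. The loop is of 6 mm steel wire: two side bars 46 mm apart between centres (52 mm over the outside), straddling lever and keeper.
- big_handle (a point): On the lever's upper face (as it lies closed), on its centre line, 45 mm from the hinge pin: where to press it.
- big_seat (a point): Where the cross bar's middle lies when hooked: 4 mm above the lid's top, just behind the keeper, 58 mm beyond the hinge. The keeper is a steel hook 26 mm wide, 20 high, open to +x, sprung a few mm towards the lever. Its lip reaches 3.5 mm past this point, 12 mm up, so the bar must come down 7 mm or more beyond it; swung over with the lever at its start angle, it does.
- small_carrier: Smaller carrier, 230 (x) x 150 (y) mm, front deck 75 mm above the table, same materials and the same kind of latch, also open: leave alone. Origin and axes as for the larger. Either carrier may stand at the left or right.
- small_handle (a point): The same point on the smaller carrier's lever.
- small_bar (a point): The same point on the smaller carrier's loop.

How it is judged:
On the way:
1. the larger carrier's loop lies hooked behind its keeper, below the lip, with the lever still up (x of big_bar in the frame of big_seat between -0.006 and 0.04 m and z of big_bar in the frame of big_seat below 0.008 m and value of joint big_lever above 1 rad), for 0.1 s.
At the end, for the whole second after the job is handed in: The larger carrier's lever lies flat (within 0.12 rad of its closed stop) by itself, with the loop's cross bar behind and under the keeper's lip (-6 to +10 mm of its seat along x, less than 8 mm above it); the smaller carrier's latch is still open (x of big_bar in the frame of big_seat between -0.006 and 0.01 m and z of big_bar in the frame of big_seat below 0.008 m and value of joint big_lever below 0.12 rad); the robot touches nothing.
It fails at once if the smaller carrier's lever is moved by more than 20 mm or its loop by more than 45 mm (distance of small_handle from where it was at the start of the episode above 0.02 m or distance of small_bar from where it was at the start of the episode above 0.045 m).
It also fails if it takes over 45 s, if anything falls off the work surface, if the arm or the gripper's body presses on something with over 40 N, if the wrist force passes 120 N, or if a joint passes its speed limit or range.

### The arm

A 7-joint arm with a two-finger parallel gripper is mounted at the origin on the work surface; the furniture and walls round the work are solid. World frame = base frame: x ahead of the robot, y to its left, z up, the work surface at z = 0. Lengths are in m, angles in rad, forces in N, time in s.
With the tool pointing down it reaches from about 0.4 to 0.75 m from the base axis. Payload 19.5 kg.
Tool frame: the origin (TCP) lies midway between the tips of the shut fingers; the grasp point (between the pads) lies 19 mm behind it; z points along the fingers, y is the direction in which the jaws open and shut (so a half turn about z gives the same grasp; the last joint's range is limited). The gripper opens to 85 mm and grips with 20 to 120 N. Pads are 22 mm wide; open, the fingers measure 114 mm over their backs; the gripper's body (76 mm by 85 mm) begins 54 mm behind the grasp point. The pads swing forward as they close: fully open they stand 13 mm farther back than shut.
Start: joints at [-1.316, 0.707, -0.028, 1.485, 0.022, 0.951, -0.075], TCP at [0.168, 0.55, 0.231] pointing down, gripper open.
Joint ranges: [-2.71, 2.71], [-0.32, 2.16], [-1.57, 1.52], [0, 2.45], [-1.46, 4.6], [0, 2.02], [-2.83, 2.83]. Speed limits (rad/s): [1.89, 1.89, 2.57, 2.57, 3.01, 3.01, 3.01].

### API

Orientations are given as a unit quaternion [x, y, z, w].
In Python, from workcell import observe, camera, close_job gives the robot as it stands. The module is installed in compiled form; this text tells all that it offers.
- The arm moves only by the shell command python3 -m inch 'ROWS' [OPENING] [FORCE]. ROWS is JSON, a list of rows, each an object of numbers: "tx", "ty", "tz": the shift along the tool's x, y, z in m; "spin": the turn about the tool's z in degrees. In form: [{"tx": .., "ty": .., "tz": .., "spin": ..}, ...]. A call has exactly 8 rows; each row is the pose to reach, as a shift and turn from the pose measured when the call began, along the tool's axes at that moment; what a row does not reach only later rows make up. A row lasts 1/8 s, in which the tool goes at most 62.5 mm and 10.7 degrees, less where a joint would pass 70% of its speed; a pose out of reach is approached as far as the arm can. A call with a gripper value outside its range is refused whole. OPENING is the gripper command: -1 is shut, 1 is fully open, values between are in proportion, set as the call begins (- or left out, the last holds). The fingers move at their own pace and stop on an object; FORCE is the grip in N (left out, the last holds). Time passes only in rows, so rows that repeat a pose let the fingers close, or fill a call up. It gives the time, the measured TCP pose, the force and the opening at its end, in the units of the state.
- observe(): the state, without advancing time (a new reading comes with each control period).
- camera(name): name is "side" or "top" or "wrist"; returns a dict with "color" (384x512x3 uint8, red, green, blue), "range_z" (384x512 float32, m along the optical axis (not along the pixel's ray), 0 where there is no reading), "camera_matrix" (3x3 intrinsics, pixels), "k1" (the pictures are not rectified: a ray, as slopes to the right and down, at radius r is drawn at 1 + k1 r^2 times it, then the intrinsics apply), "eye" and "rotation" of the camera in the world. Camera axes: x right, y down, z forward; pixel columns grow to the right and rows downward; lengths in m; the calibration is good to about 2 mm. A picture is of the moment at which its call begins.
- close_job(): hands the job in, once; it reports no verdict.
The state is a dict: "time": time; "qpos": joint angles; "joint_velocities": joint speeds; "joint_efforts": joint torques, N m; "tool_pos": TCP position; "eef_rot": TCP orientation; "force": force on the tool from outside, world axes, zero at the start; "moment": the same for the moment, N m; "width": finger opening in m.
Only numpy, scipy, OpenCV 4.12 (cv2) and the standard library are available. Lean on these libraries where they do the work, as an engineer would, in place of code of your own. Each camera call takes 0.05 s, during which the arm holds its last target. There are 200 camera calls.

## Working session

There is one attempt and no reset: what is moved stays moved. The work goes in short steps, Python scripts to look and compute and a shell command to move; the robot and the scene stay as the last step left them, time stands still between calls to the robot, and variables do not carry over. Pictures are saved under pics/ and viewed, about 8 in all and at most 12, crops included, and the job is handed in when it is done.

```bash
mkdir -p pics; cat > h.py <<'E'
import numpy as np, cv2
from workcell import observe, camera, close_job
def save(c,n): cv2.imwrite(f'pics/{n}.png',cv2.cvtColor(c['color'],cv2.COLOR_RGB2BGR))
def pts(c):
    K=c['camera_matrix'];H,W=c['range_z'].shape
    u,v=np.meshgrid(np.arange(W),np.arange(H))
    xd=(u-K[0,2])/K[0,0];yd=(v-K[1,2])/K[1,1];x,y=xd.copy(),yd.copy()
    for _ in range(8):
        s=1+c['k1']*(x*x+y*y);x,y=xd/s,yd/s
    z=c['range_z'];P=np.stack([x*z,y*z,z],-1)
    P=P@np.array(c['rotation']).T+np.array(c['eye']);P[z==0]=np.nan
    return P
E
python3 - <<'E'
from h import *
s=observe();print(s['time'],s['tool_pos'],s['eef_rot'],s['width'])
ims=[]
for n in ['top','side']:
    c=camera(n);save(c,n+'0');np.savez(n+'0.npz',**{k:np.array(v) for k,v in c.items()});print(n,c['eye'],np.array(c['rotation']).round(3).tolist(),c['camera_matrix'])
E
```

```text
0.0 [0.16807924 0.54961299 0.23084562] [ 1.47855398e-01  9.89008845e-01 -5.29594649e-04 -6.64603337e-05] 0.08527233996756886
top [ 0.45585976 -0.16342497  0.95070132] [0.716, -0.697, 0.038, -0.032] [[348.61453258   0.         255.65407233]
 [  0.         348.61453258 191.47810011]
 [  0.           0.           1.        ]]
side [0.27984587 0.55931427 0.67654939] [-0.165, 0.879, -0.442, 0.073] [[433.95068759   0.         253.79265975]
 [  0.         433.95068759 192.0221216 ]
 [  0.           0.           1.        ]]
```

View pics/top0.png

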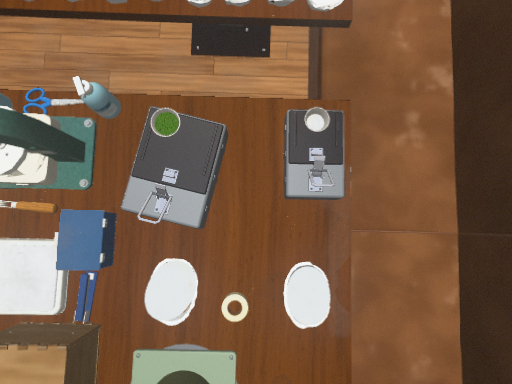

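View pics/side0.png

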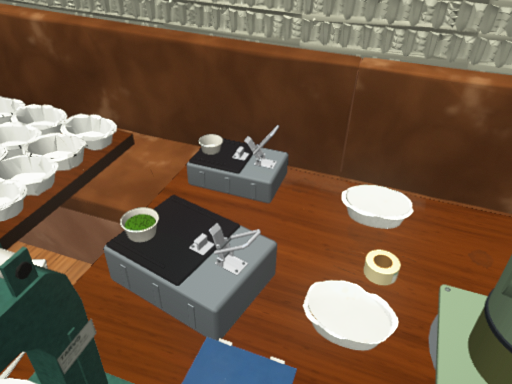

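The top view shows the big carrier at left (corners about (150,108), (227,124), (200,227), (122,207)), lever about (160,190) and loop bar about (150,220). The small carrier is at right, with its latch around (320,175). The side view agrees. The rotation is a quaternion, so I'll convert it.

```bash
sed -i "s/np.array(c\['rotation'\]).T/Rotation.from_quat(c['rotation']).as_matrix().T/; 1a from scipy.spatial.transform import Rotation" h.py
cat > m.py <<'E'
from h import *
T=dict(np.load('top0.npz'));S=dict(np.load('side0.npz'))
def big(c):
    P=pts(c);x,y,z=P[...,0],P[...,1],P[...,2]
    m=(abs(z-.102)<.010)&(x>.3)&(x<.85)
    n,l,st,ce=cv2.connectedComponentsWithStats(m.astype(np.uint8))
    for i in range(1,n):
        if st[i,4]>1500:
            q=P[l==i]; r=cv2.minAreaRect(q[:,:2].astype(np.float32));print(st[i],np.round(r[0],4),np.round(r[1],4),r[2],np.nanmedian(q[:,2]))
    return P
for c in (T,S): big(c)
E
python3 m.py
python3 - <<'E'
from h import *
T=dict(np.load('top0.npz'));S=dict(np.load('side0.npz'))
a=cv2.resize(T['color'][150:240,110:220],None,fx=4,fy=4,interpolation=2)
b=cv2.resize(S['color'][200:290,180:280],None,fx=4,fy=4,interpolation=2)
h=360
im=np.hstack([a[:h],b[:h]]);im=im[:,:800] if im.shape[1]>800 else im
im=cv2.resize(np.hstack([a,b]),(800,343));print(a.shape,b.shape)
cv2.imwrite('pics/crop0.png',im[:,:,::-1])
E
```

```text
[ 121  107  105  122 7200] [0.5989 0.0347] [0.199  0.2699] 77.47942352294922 0.10678068261206036
[ 103  195  174  119 9262] [0.595  0.0352] [0.199  0.2673] 77.43215942382812 0.1049097244779954
(360, 440, 3) (360, 400, 3)
```

View pics/crop0.png

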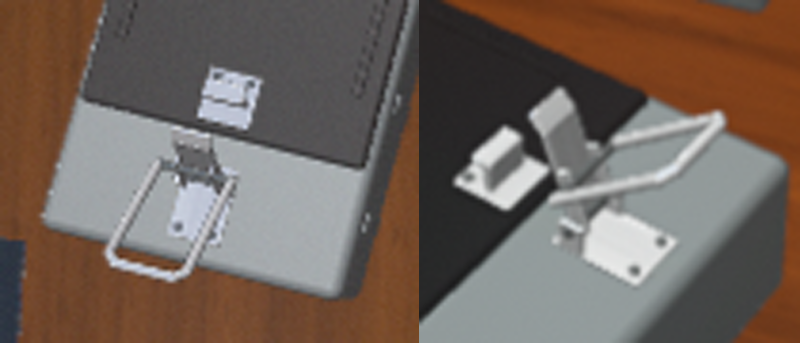

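```bash
cat >> h.py <<'E'
YAW=np.radians(-12.5);C0=np.array([.597,.035,0]);RC=Rotation.from_euler('z',YAW).as_matrix()
def carr(P): return (P-C0)@RC
def w2(p): return RC@np.array(p)+C0
E
python3 - <<'E'
from h import *
np.set_printoptions(precision=4,suppress=True)
for n in ('top0','side0'):
    c=dict(np.load(n+'.npz'));P=pts(c);Q=carr(P)
    m=(abs(Q[...,1])<.045)&(Q[...,0]>-.2)&(Q[...,0]<-.0)&(Q[...,2]>.113)&(Q[...,2]<.25)
    q=Q[m];print(n,len(q))
    for x0 in np.arange(-.17,0,.01):
        k=q[(q[:,0]>=x0)&(q[:,0]<x0+.01)]
        if len(k): print(x0.round(3),len(k),'y',k[:,1].min(),np.median(k[:,1]),k[:,1].max(),'z',k[:,2].min(),np.median(k[:,2]),k[:,2].max())
    # corridor heights
    m=(P[...,0]>.1)&(P[...,0]<.55)&(P[...,1]>-.05)&(P[...,1]<.66)&(P[...,2]>.12)
    xy=P[m]
    for y0 in np.arange(-.05,.65,.05):
        k=xy[(xy[:,1]>=y0)&(xy[:,1]<y0+.05)]
        if len(k):print('  y',y0.round(2),len(k),k.min(0),k.max(0))
E
```

```text
top0 449
-0.15 4 y -0.013684299956046475 0.0001228725245353843 0.013682006065817369 z 0.18858017117100812 0.18902242391217622 0.190407022198273
-0.14 66 y -0.02580766278729841 -0.0009837849554771268 0.026001256109371176 z 0.18256940867607985 0.18978420874742785 0.19248450717442356
-0.13 28 y -0.025064598266794646 -0.0200658205657907 0.026191628735508128 z 0.1747203964303502 0.18016317614003935 0.18587290096825693
-0.12 28 y -0.02556704763302719 4.5824371826931956e-05 0.025471801600966106 z 0.16808565814498733 0.17406288533047837 0.17753945634134283
-0.11 26 y -0.02528382293496518 0.00035091615535821213 0.025163189759866766 z 0.15806176331094823 0.16458244441254533 0.17246865389731258
-0.1 24 y -0.025204509566917402 0.0006185884819652262 0.025518262255460805 z 0.15079858695735682 0.15792030196003576 0.16436172571386587
-0.09 37 y -0.025237218717915406 0.007194923723630099 0.02570819481167276 z 0.11599039208541728 0.14723345470252647 0.15419651388210487
-0.08 83 y -0.025349682907595684 0.00013757415164836824 0.025999819643091 z 0.11379365309681377 0.14154690186757768 0.1469121783138125
[... 2105 characters left out ...]
514140328788 0.16965329058208933
-0.06 39 y -0.013045481897807226 0.0006144108412040217 0.011502252599690775 z 0.16494895711684288 0.16912638764089072 0.1718819330579041
-0.04 10 y -0.006657265857508058 -0.0005810295800068176 0.0063977291625768795 z 0.11474611411690339 0.12308791623703025 0.12633351632433643
-0.03 97 y -0.013616770848255619 0.0010977763235247792 0.01279237098738231 z 0.11360447618538227 0.12499251532841704 0.12812906246312572
-0.02 9 y -0.012091627880475846 -0.0009590255233595156 0.011237656891229358 z 0.12400758799497213 0.1254082373789569 0.12708652470718462
  y 0.0 278 [0.4554 0.0276 0.1227] [0.5434 0.0495 0.1892]
  y 0.05 344 [0.4546 0.05   0.12  ] [0.5442 0.0887 0.1905]
```

The geometry agrees across both views: lever q≈1.93, bar at carrier (-0.138, 0, 0.189), yaw -12.5°. The next move goes to behind the bar, with the fingers shutting.

```bash
python3 -m inch '[{"tx":-0.03,"ty":-0.03,"tz":-0.02,"spin":0},{"tx":-0.07,"ty":-0.07,"tz":-0.03,"spin":-1},{"tx":-0.11,"ty":-0.11,"tz":-0.03,"spin":-2},{"tx":-0.15,"ty":-0.15,"tz":-0.03,"spin":-3},{"tx":-0.19,"ty":-0.19,"tz":-0.03,"spin":-4.5},{"tx":-0.23,"ty":-0.23,"tz":-0.03,"spin":-4.5},{"tx":-0.27,"ty":-0.27,"tz":-0.03,"spin":-4.5},{"tx":-0.30,"ty":-0.30,"tz":-0.03,"spin":-4.5}]' -1 40
cat > st.py <<'E'
from h import *
np.set_printoptions(precision=4,suppress=True)
s=observe();R=Rotation.from_quat(s['eef_rot']).as_matrix();p=np.array(s['tool_pos'])
print(round(s['time'],2),'world',p,'carr',carr(p),'F',np.array(s['force']).round(1),'w',s['width'])
print('tool axes in carrier (cols)',(RC.T@R).round(3).tolist())
import sys
if len(sys.argv)>1:
    print('shift to goal',R.T@(w2([float(a) for a in sys.argv[1:4]])-p))
E
python3 st.py -.18 0 .25
```

```text
time: 1.1
tool_pos: [0.3679, 0.1729, 0.2612]
eef_rot: [0.11, 0.994, -0.001, -0.0]
force: [0.2, -0.3, -0.9]
width: -0.0002
1.1 world [0.3679 0.1729 0.2612] carr [-0.2535  0.0851  0.2612] F [ 0.2 -0.3 -0.9] w -0.00024368327222332745
tool axes in carrier (cols) [[-1.0, 0.001, 0.0], [0.001, 1.0, -0.001], [-0.0, -0.001, -1.0]]
shift to goal [-0.0736 -0.085   0.0113]
```

```bash
python3 -m inch '[{"tx":-0.03,"ty":-0.035,"tz":0.005,"spin":0},{"tx":-0.06,"ty":-0.07,"tz":0.01,"spin":0},{"tx":-0.073,"ty":-0.085,"tz":0.015,"spin":0},{"tx":-0.073,"ty":-0.085,"tz":0.04,"spin":0},{"tx":-0.073,"ty":-0.085,"tz":0.07,"spin":0},{"tx":-0.073,"ty":-0.085,"tz":0.085,"spin":0},{"tx":-0.08,"ty":-0.085,"tz":0.085,"spin":0},{"tx":-0.085,"ty":-0.085,"tz":0.085,"spin":0}]'; python3 st.py -.07 0 .200
python3 - <<'E'
from h import *
c=camera('wrist');save(c,'wr1');c=camera('side');save(c,'sd1')
a=cv2.imread('pics/wr1.png');b=cv2.imread('pics/sd1.png')[130:330,130:330]
cv2.imwrite('pics/v1.png',np.hstack([cv2.resize(a,(400,300)),cv2.resize(b,(300,300))]))
E
```

```text
time: 2.1
tool_pos: [0.4332, 0.0713, 0.1768]
eef_rot: [0.11, 0.994, -0.001, 0.0]
force: [0.6, -0.4, 0.7]
width: 0.0001
2.1 world [0.4332 0.0713 0.1768] carr [-0.1678 -0.0001  0.1768] F [ 0.6 -0.4  0.7] w 0.00011669751743126888
tool axes in carrier (cols) [[-1.0, 0.002, 0.001], [0.002, 1.0, -0.001], [-0.001, -0.001, -1.0]]
shift to goal [-0.0978  0.0002 -0.0231]
```

View pics/v1.png

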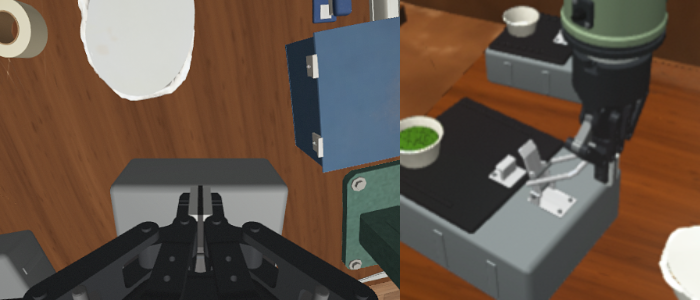

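The fingers are just behind the cross bar (side inset about (600,160)), so I'll swing it over along its arc.

```bash
python3 -m inch '[{"tx":-0.014,"ty":0,"tz":0,"spin":0},{"tx":-0.026,"ty":0,"tz":-0.008,"spin":0},{"tx":-0.040,"ty":0,"tz":-0.018,"spin":0},{"tx":-0.056,"ty":0,"tz":-0.025,"spin":0},{"tx":-0.071,"ty":0,"tz":-0.028,"spin":0},{"tx":-0.086,"ty":0,"tz":-0.027,"spin":0},{"tx":-0.101,"ty":0,"tz":-0.025,"spin":0},{"tx":-0.115,"ty":0,"tz":-0.024,"spin":0}]'; python3 st.py -.03 0 .200
python3 - <<'E'
from h import *
c=camera('side');save(c,'sd2')
b=cv2.imread('pics/sd2.png')[150:330,130:330]
cv2.imwrite('pics/v2.png',cv2.resize(b,(600,540)))
E
```

```text
time: 3.2
tool_pos: [0.5459, 0.046, 0.2015]
eef_rot: [0.11, 0.994, -0.0, 0.001]
force: [-0.1, 0.2, -0.9]
width: -0.0001
3.2 world [0.5459 0.046  0.2015] carr [-0.0523 -0.0003  0.2015] F [-0.1  0.2 -0.9] w -6.259720050798464e-05
tool axes in carrier (cols) [[-1.0, 0.002, 0.002], [0.002, 1.0, -0.001], [-0.002, -0.001, -1.0]]
shift to goal [-0.0223  0.0004  0.0015]
```

View pics/v2.png

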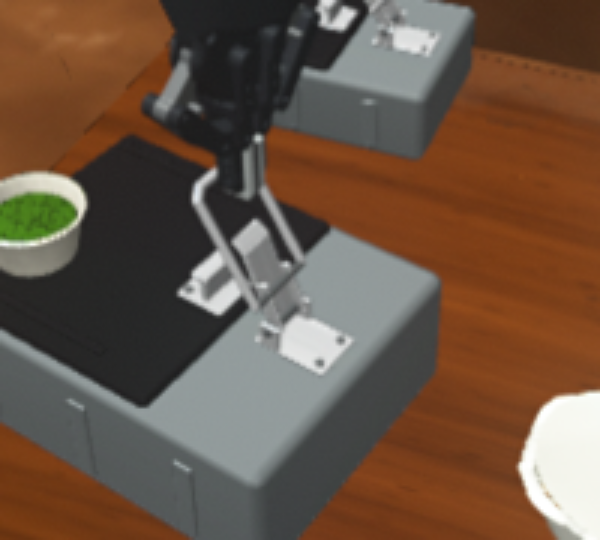

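The loop is past upright with the bar leaning towards the keeper. I'll move on a little and let it drop.

```bash
python3 -m inch '[{"tx":-0.012,"ty":0,"tz":0,"spin":0},{"tx":-0.025,"ty":0,"tz":0,"spin":0},{"tx":-0.027,"ty":0,"tz":-0.01,"spin":0},{"tx":-0.025,"ty":0,"tz":-0.02,"spin":0},{"tx":-0.025,"ty":0,"tz":-0.02,"spin":0},{"tx":-0.025,"ty":0,"tz":-0.02,"spin":0},{"tx":-0.025,"ty":0,"tz":-0.02,"spin":0},{"tx":-0.025,"ty":0,"tz":-0.02,"spin":0}]'; python3 st.py -.03 0 .157
python3 - <<'E'
from h import *
np.set_printoptions(precision=4,suppress=True)
c=camera('side');save(c,'sd3')
b=cv2.imread('pics/sd3.png')[170:310,150:310]
cv2.imwrite('pics/v3.png',cv2.resize(b,(600,525)))
q=carr(pts(c));m=(abs(q[...,1])<.03)&(q[...,0]>-.1)&(q[...,0]<.03)&(q[...,2]>.109)&(q[...,2]<.18);q=q[m]
for x0 in np.arange(-.1,.03,.01):
    k=q[(q[:,0]>=x0)&(q[:,0]<x0+.01)]
    if len(k): print(x0.round(3),len(k),k[:,1].min(),k[:,1].max(),'z',k[:,2].min(),np.median(k[:,2]),k[:,2].max())
E
```

```text
time: 4.25
tool_pos: [0.5713, 0.04, 0.2211]
eef_rot: [0.11, 0.994, -0.0, 0.001]
force: [-0.5, 0.1, -0.3]
width: 0.0001
4.25 world [0.5713 0.04   0.2211] carr [-0.0261 -0.0007  0.2211] F [-0.5  0.1 -0.3] w 9.630746267677767e-05
tool axes in carrier (cols) [[-1.0, 0.003, 0.002], [0.003, 1.0, -0.001], [-0.002, -0.001, -1.0]]
shift to goal [0.004  0.0007 0.0641]
-0.09 83 -0.017291776920113505 0.017660642828805865 z 0.10927852866669341 0.11706493477300073 0.13336255725629031
-0.08 207 -0.024541736488960325 0.025583168218887346 z 0.10953043328464418 0.13684062901874916 0.14546976977119808
-0.07 173 -0.02485176014203842 0.025328235664947078 z 0.1300844772348081 0.1488684965621564 0.16330660953283105
-0.06 89 -0.026336572594102065 0.02584628666188769 z 0.1281671754744187 0.16494534256669746 0.17004800137637555
-0.05 16 -0.01003027886802885 0.025289907345833668 z 0.10929449422055026 0.12705687695484752 0.13191459038524778
-0.04 30 -0.021565298088036405 0.026021575318237043 z 0.1090881446995503 0.12161173516060281 0.12730146577258405
-0.03 129 -0.023573708995726396 0.02585666666609075 z 0.10902990647733046 0.12239398589690387 0.12793059364571735
-0.02 40 -0.027414064336245634 0.027754896094184255 z 0.1090333844393323 0.11622072757243984 0.12745832249244526
-0.01 57 -0.02455956516208911 0.0245061804030058 z 0.10946396842577755 0.11198619652986574 0.11518668057972636
```

View pics/v3.png

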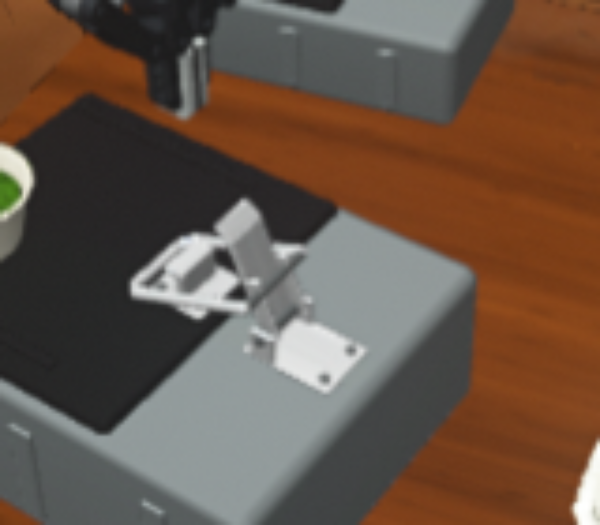

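The loop is hooked: the bar lies on the lid at about (140,285) in this view, carrier x≈-5 mm, beyond the lip, and the lever is still up. Next I'll lower the fingers on the keeper side of the lever and push it over.

```bash
python3 -m inch '[{"tx":0.004,"ty":0,"tz":0.025,"spin":0},{"tx":0.004,"ty":0,"tz":0.05,"spin":0},{"tx":0.004,"ty":0,"tz":0.064,"spin":0},{"tx":0.010,"ty":0,"tz":0.064,"spin":0},{"tx":0.020,"ty":0,"tz":0.063,"spin":0},{"tx":0.030,"ty":0,"tz":0.062,"spin":0},{"tx":0.041,"ty":0,"tz":0.062,"spin":0},{"tx":0.053,"ty":0,"tz":0.063,"spin":0}]'; python3 st.py -.092 0 .152
python3 - <<'E'
from h import *
c=camera('side');save(c,'sd4')
b=cv2.imread('pics/sd4.png')[170:310,150:310]
cv2.imwrite('pics/v4.png',cv2.resize(b,(600,525)))
E
```

```text
time: 5.3
tool_pos: [0.5192, 0.0518, 0.1587]
eef_rot: [0.11, 0.994, -0.0, 0.002]
force: [1.5, 0.3, -0.8]
width: 0.0003
5.3 world [0.5192 0.0518 0.1587] carr [-0.0796 -0.0004  0.1587] F [ 1.5  0.3 -0.8] w 0.0003310974041146874
tool axes in carrier (cols) [[-1.0, 0.003, 0.003], [0.003, 1.0, -0.0], [-0.003, -0.0, -1.0]]
shift to goal [0.0124 0.0004 0.0067]
```

View pics/v4.png

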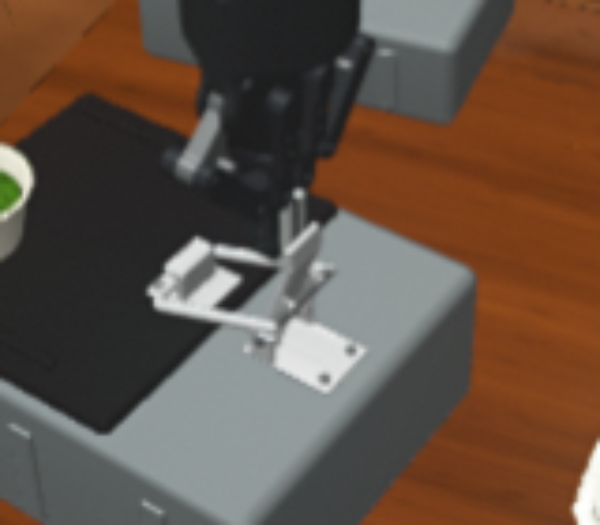

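The lever is upright and coming over (q≈1.3), with the loop still behind the keeper. I'll follow its arc down.

```bash
python3 -m inch '[{"tx":0.007,"ty":0,"tz":0.003,"spin":0},{"tx":0.013,"ty":0,"tz":0.007,"spin":0},{"tx":0.019,"ty":0,"tz":0.012,"spin":0},{"tx":0.024,"ty":0,"tz":0.017,"spin":0},{"tx":0.029,"ty":0,"tz":0.023,"spin":0},{"tx":0.034,"ty":0,"tz":0.030,"spin":0},{"tx":0.038,"ty":0,"tz":0.037,"spin":0},{"tx":0.041,"ty":0,"tz":0.043,"spin":0}]'; python3 st.py -.122 0 .114
```

```text
time: 6.35
tool_pos: [0.4788, 0.061, 0.1159]
eef_rot: [0.11, 0.994, -0.0, 0.002]
force: [-1.9, -4.9, 81.0]
width: 0.0
6.35 world [0.4788 0.061  0.1159] carr [-0.121  -0.0002  0.1159] F [-1.9 -4.9 81. ] w 1.909269945210562e-05
tool axes in carrier (cols) [[-1.0, 0.002, 0.005], [0.002, 1.0, 0.0], [-0.005, 0.0, -1.0]]
shift to goal [0.001  0.0002 0.0019]
```

The lever is on its stop, with 81 N at the wrist, so I'll back straight off.

```bash
python3 -m inch '[{"tx":0,"ty":0,"tz":-0.006,"spin":0},{"tx":0,"ty":0,"tz":-0.02,"spin":0},{"tx":0,"ty":0,"tz":-0.045,"spin":0},{"tx":0.01,"ty":0,"tz":-0.075,"spin":0},{"tx":0.025,"ty":0.02,"tz":-0.105,"spin":0},{"tx":0.03,"ty":0.05,"tz":-0.12,"spin":0},{"tx":0.03,"ty":0.08,"tz":-0.12,"spin":0},{"tx":0.03,"ty":0.08,"tz":-0.12,"spin":0}]'; python3 st.py
python3 - <<'E'
from h import *
c=camera('side');save(c,'sd5');t=camera('top');save(t,'tp5')
b=cv2.imread('pics/sd5.png')[170:310,150:310];a=cv2.imread('pics/tp5.png')[100:240,190-80:350]
cv2.imwrite('pics/v5.png',np.hstack([cv2.resize(b,(400,350)),cv2.resize(a,(400,350*1))]))
for n,c in (('side',c),('top',t)):
    q=carr(pts(c));m=(abs(q[...,1])<.03)&(q[...,0]>-.16)&(q[...,0]<.03)&(q[...,2]>.109)&(q[...,2]<.16);q=q[m];print(n)
    for x0 in np.arange(-.16,.03,.01):
        k=q[(q[:,0]>=x0)&(q[:,0]<x0+.01)]
        if len(k): print(x0.round(3),len(k),np.round([k[:,1].min(),k[:,1].max(),k[:,2].min(),np.median(k[:,2]),k[:,2].max()],4))
E
```

```text
time: 7.35
tool_pos: [0.4663, 0.1475, 0.2354]
eef_rot: [0.109, 0.994, 0.0, 0.002]
force: [-0.6, -1.1, -0.6]
width: -0.0002
7.35 world [0.4663 0.1475 0.2354] carr [-0.152   0.0816  0.2354] F [-0.6 -1.1 -0.6] w -0.00023905048754248523
tool axes in carrier (cols) [[-1.0, -0.001, 0.004], [-0.001, 1.0, 0.001], [-0.004, 0.001, -1.0]]
side
-0.15 10 [-0.0123  0.0069  0.1193  0.121   0.1231]
-0.14 50 [-0.0114  0.0119  0.1179  0.1207  0.123 ]
-0.13 59 [-0.012   0.0119  0.1139  0.1181  0.1203]
-0.12 60 [-0.0124  0.011   0.1118  0.1178  0.1198]
-0.11 98 [-0.0266  0.0253  0.1093  0.1169  0.1201]
-0.1 103 [-0.0245  0.0249  0.1094  0.1167  0.1204]
-0.09 86 [-0.0255  0.026   0.1091  0.1165  0.1205]
-0.08 51 [-0.0055  0.0246  0.1096  0.1166  0.12  ]
-0.07 15 [0.0199 0.0253 0.1099 0.1112 0.1134]
-0.06 17 [0.0208 0.0255 0.1091 0.1118 0.1141]
-0.05 40 [-0.0253  0.0259  0.1091  0.112   0.1153]
-0.04 117 [-0.0256  0.0253  0.109   0.1144  0.1273]
-0.03 79 [-0.0242  0.0244  0.1096  0.1251  0.1283]
-0.02 8 [0.0025 0.0168 0.1091 0.1103 0.112 ]
top
-0.14 43 [-0.0117  0.0124  0.1186  0.1219  0.1257]
-0.13 42 [-0.0111  0.0121  0.1167  0.1193  0.1232]
-0.12 44 [-0.0113  0.0124  0.1167  0.1194  0.123 ]
-0.11 62 [-0.0246  0.0249  0.1107  0.1188  0.1219]
-0.1 74 [-0.0253  0.0264  0.1104  0.1185  0.1222]
-0.09 77 [-0.0254  0.0259  0.1095  0.1182  0.1225]
-0.08 72 [-0.0259  0.0255  0.1102  0.1186  0.1226]
-0.07 19 [-0.0247  0.0265  0.1104  0.1132  0.1164]
-0.06 22 [-0.0255  0.0257  0.1102  0.1136  0.1158]
-0.05 34 [-0.025   0.0281  0.1091  0.1118  0.1163]
-0.04 72 [-0.027   0.0259  0.1092  0.1116  0.1294]
-0.03 78 [-0.027   0.0259  0.1091  0.1261  0.1318]
-0.02 48 [-0.0279  0.0295  0.109   0.1104  0.1302]
-0.01 28 [-0.0287  0.0257  0.1091  0.1097  0.1122]
0.0 24 [-0.029   0.0266  0.109   0.1097  0.1118]
0.01 21 [-0.0259  0.028   0.1092  0.1098  0.1129]
0.02 23 [-0.0287  0.0288  0.109   0.1095  0.1117]
```

View pics/v5.png

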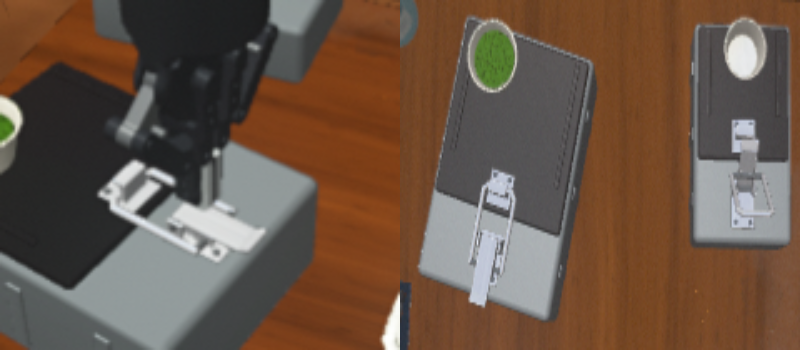

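The lever lies flat at (485,270) in the top inset and stays there unloaded, and the loop is pulled in behind the keeper at (500,185). The small latch is still open at (750,185) and the robot is clear, so I'm handing in.

```bash
python3 -c "
from workcell import close_job
print(close_job())"
```

```text
the job is handed in; nothing more can be done
None
```

The larger carrier's latch is closed, and I handed the job in at about 7.5 s; no verdict is reported. I swung the wire loop over with shut fingers and it dropped behind the keeper. I then pushed the lever down its arc to the stop and backed the arm off.

**Last checks:**
- **Lever:** it lies flat by itself. Its top face reads an even 117–119 mm above the table along most of its length, 1–3 mm above the 116 mm expected. The tip, the last 10–20 mm, reads 2–3 mm higher and looks upturned in the pictures.
- **Loop:** it is drawn in around the keeper. The cross bar itself was hidden under the lip, so I inferred its seating from the side bars and from the lever holding flat.
- **Smaller carrier:** its latch looks open as before. I checked this only by eye in the last top view and did not measure it.
- **Robot:** the arm stands clear at 0.235 m, with about 1 N on the tool.

**Higher than planned:** the wrist force read 81 N when the lever hit its stop. That is under the 120 N limit, but more than I meant to apply.

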